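# Fit the clean filter in the workshop air cleaner

## Robot

A 6-joint arm with a two-finger parallel gripper is mounted at the origin on the work surface. World frame = base frame: x ahead of the robot, y to its left, z up, the work surface at z = 0. Lengths are in m, angles in rad, forces in N, time in s.
With the tool pointing down it reaches from about 0.325 to 0.775 m from the base axis. Payload 5.5 kg.
Tool frame: the origin (TCP) lies at the very end of the fingers, on their centre line; the grasp point (between the pads) lies 19 mm behind it; z points along the fingers, x is the direction in which the jaws open and shut, and the axes are right-handed (so a half turn about z gives the same grasp; the last joint's range is limited). The gripper opens to 88 mm and grips with 3 to 60 N. Pads are 20 mm wide; open, the fingers measure 115 mm over their backs; the gripper's body (75 mm by 178 mm) begins 61 mm behind the grasp point.
Start: joints at [1.2, 0.091, 1.231, -0, 1.82, -0.057], TCP at [0.185, 0.571, 0.223] pointing down, gripper open.
Joint ranges: [-2.87, 2.87], [-0.86, 2.18], [0.17, 2.46], [-1.51, 4.65], [0.06, 2.69], [-2.65, 2.65]. Speed limits (rad/s): [2.57, 2.57, 3.01, 3.14, 3.14, 3.14].

## Interface

Orientations are given as a 3x3 rotation matrix whose columns are the frame's x, y, z axes.
In Python, from station import arm gives the robot as it stands. The module is installed in compiled form; this text tells all that it offers. Calls block until the motion is done:
- arm.goto(position, orientation): joint-space move of the TCP to a pose.
- arm.servo_line(position, rate=0.15, attitude=None, guard=None): straight line of the TCP; attitude=None keeps the orientation; rate is the mean speed in m/s. With guard (N) it stops when the force on the tool has changed by that much, and returns True; else False.
- arm.movej(angles): joint-space move.
- arm.move_gripper(opening, squeeze=None): finger opening in m; squeeze is the grip in N (None keeps the last); returns when the fingers have stopped.
- arm.hold(seconds).
- arm.solve_ik(position, orientation): joint angles nearest the present ones, or None.
- arm.grab_frame(name): name is "scene" or "side" or "wrist"; returns the picture (420x560x3 uint8, blue, green, red); there is no depth.
- arm.camera_params(name): a dict with "fx", "fy", "cx", "cy" (pixels), "k1" (the pictures are not rectified: a ray, as slopes to the right and down, at radius r is drawn at 1 + k1 r^2 times it, then the intrinsics apply), "position" and "attitude" of the camera in the world. Camera axes: x right, y up, looking along -z (the intrinsics and any distortion apply to the point x, -y, -z); pixel columns grow to the right and rows downward; lengths in m; the calibration is good to about 2 mm. A picture is of the moment at which its call begins: read the wrist's pose just before it. camera_params takes no time and is no camera call; for the wrist camera it gives the pose at the moment of the call.
A pose or a line that the arm cannot do raises arm.IKError and nothing moves.
- arm.job_done(): hands the job in, once; it reports no verdict.
Readings, each from a call of its own:
- arm.get_time(): time.
- arm.get_q(): joint angles.
- arm.get_dq(): joint speeds.
- arm.get_joint_torque(): joint torques, N m.
- arm.get_position(): TCP position.
- arm.get_orientation(): TCP orientation.
- arm.get_wrist_force(): force on the tool from outside, world axes, zero at the start.
- arm.get_torque(): the same for the moment, N m.
- arm.get_grip_width(): finger opening in m.
Only numpy, scipy, OpenCV 4.12 (cv2) and the standard library are available. Lean on these libraries where they do the work, as an engineer would, in place of code of your own. Each camera call takes 0.05 s, during which the arm holds its last target.

## Task

Fit the clean, white-pleated filter into the open bay of the air cleaner: hook its tongue under the yellow lip first, with the other end raised, then swing it down until it lies flat on the bay's floor, and let go. Leave the brown, clogged filter where it lies.

Things in the scene. Friction and masses are not known exactly. Their poses are not given: they have to be found in the camera images.
- clean_filter: Clean filter, WHITE pleats, blue rim, 0.25 kg. Origin: underside, centre of its 140 (x) x 100 (y) mm outline. Body x -36 to +70, 24 mm thick; tongue on its -x end. Black upright grip bar across the top, balanced there: centre x = +15, y = 0; 12 mm thick (x), 60 long (y), z 24 to 60. Starts flat on the bench, tongue towards the robot within 30 degrees.
- clean_tongue (a point): Middle of the free end of the clean filter's flat blue tongue, at x = -70, y = 0, z = 3.5 mm in the filter's frame. The tongue is 34 mm long (x -70 to -36), 92 mm wide, 7 mm thick, its underside level with the body's.
- clogged_filter: Used filter to be left alone: same shape, size and frame as the clean one, but dark BROWN pleats.
- air_cleaner: Grey air cleaner fixed to the bench, 250 x 132 mm, yaw within 17 degrees. Origin at bench level under the middle of the open filter bay; x from lip to fan end, z up. Bay: 154 mm (x -77 to +77) by 116 mm (y -58 to +58), floor at z = 35 with dark strips. Side and +x walls 8 mm thick, tops at z = 53. Dark fan end at x 85 to 165, 72 mm high.
- lip (a point): Middle of the free lower edge of the yellow lip at the bay's end nearest the robot: x = -53, y = 0, z = 57 mm in the cleaner's frame. The lip overhangs the floor from x = -77 (closed wall) to -53, full width, 22 mm above the floor, 6 mm thick. It leaves a 130 mm opening, so the filter enters only tongue first, tilted about 20 degrees; the 24 mm body does not fit under it.

How it is judged:
By the outcome, as a careful person would: the job done as asked, in the order asked, and still so for the second after the job is handed in, with the robot touching nothing.
It also fails if it takes over 43 s, if anything falls off the work surface, if the arm or the gripper's body presses on something with over 40 N, if the wrist force passes 120 N, or if a joint passes its speed limit or range.

## Working session

There is one attempt and no reset: what is moved stays moved. The work goes in short steps, each a Python script; the robot and the scene stay as the last script left them, time stands still between calls to the robot, and variables do not carry over. Pictures are saved under pics/ and viewed, and the job is handed in when it is done.

```bash
mkdir -p pics
python3 - <<'E'
from station import arm
import cv2
for n in ("scene","side","wrist"):
    p=arm.camera_params(n); print(n,p)
    cv2.imwrite(f"pics/a_{n}.png",arm.grab_frame(n))
print(arm.get_time(),arm.get_orientation())
E
```

```text
scene {'fx': 461.2780466101909, 'fy': 461.2780466101909, 'cx': 266.9992703205826, 'cy': 204.09532968758998, 'k1': -0.07437987472052501, 'position': array([ 1.22344272, -0.07375339,  0.89998875]), 'attitude': array([[ 0.10950793, -0.74761921,  0.65503705],
       [ 0.99398534,  0.08308116, -0.07134894],
       [-0.0010794 ,  0.6589105 ,  0.75222058]])}
side {'fx': 511.98603398464763, 'fy': 511.98603398464763, 'cx': 279.90690590828774, 'cy': 197.2151802557566, 'k1': -0.1348316138565178, 'position': array([-0.24453791, -0.72870907,  0.72034998]), 'attitude': array([[ 0.70224844,  0.38303508, -0.60010936],
       [-0.71165375,  0.35411411, -0.60675542],
       [-0.01990142,  0.85316313,  0.52126443]])}
wrist {'fx': 342.071231457026, 'fy': 342.071231457026, 'cx': 285.91278494590824, 'cy': 211.19585059404312, 'k1': -0.06660424898330751, 'position': array([0.12231354, 0.59091027, 0.38465985]), 'attitude': array([[ 0.30934505, -0.92198214, -0.23292611],
       [ 0.95094913,  0.29961703,  0.07697659],
       [-0.00118242, -0.24531321,  0.96944316]])}
0.15 [[ 3.08679568e-01  9.51165923e-01 -5.57936980e-04]
 [ 9.51164896e-01 -3.08680056e-01 -1.40139816e-03]
 [-1.50518619e-03 -9.81070919e-05 -9.99998862e-01]]
```

View pics/a_scene.png

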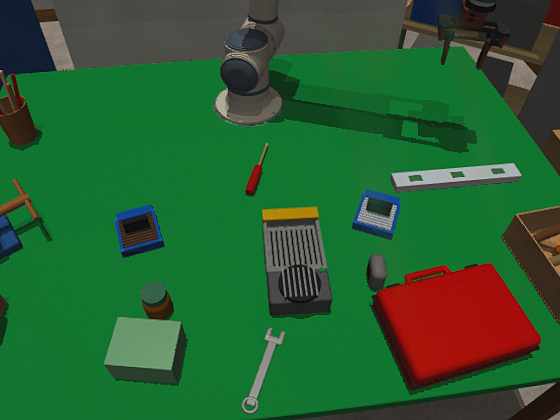

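View pics/a_side.png

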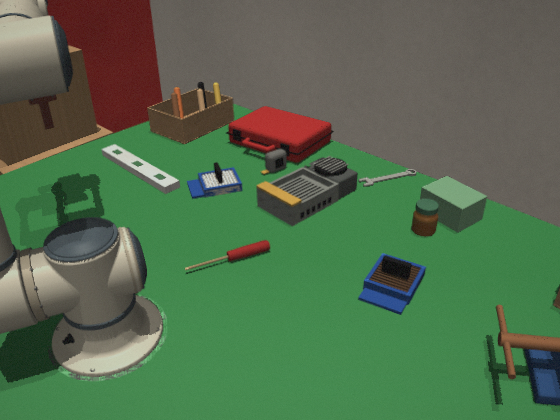

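View pics/a_wrist.png

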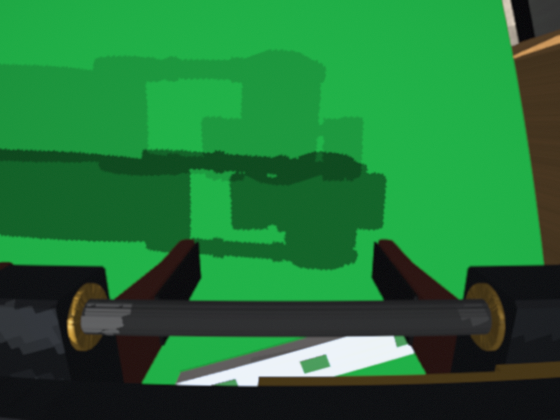

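Scene view: the clean filter is at about (378,212), the cleaner at (295,258) with its yellow lip at (290,214), and the clogged filter at (139,230). Side view: clean filter at (219,180), lip at (279,194). The wrist camera sees only bench. Next I'll write the helpers and get rough positions.

```bash
cat > h.py <<'E'
import numpy as np, cv2
def ray(p,uv):
    K=np.array([[p['fx'],0,p['cx']],[0,p['fy'],p['cy']],[0,0,1]])
    uv=np.array(uv,float).reshape(-1,2)
    d=(uv-[p['cx'],p['cy']])/[p['fx'],p['fy']]
    u=d.copy()
    for _ in range(20): u=d/(1+p['k1']*(u**2).sum(1,keepdims=True))
    v=np.c_[u[:,0],-u[:,1],-np.ones(len(u))]
    return v@np.array(p['attitude']).T
def plane(p,uv,z):
    r=ray(p,uv); c=np.array(p['position'])
    return c+r*((z-c[2])/r[:,2])[:,None]
def proj(p,X):
    X=np.array(X,float).reshape(-1,3)
    v=(X-p['position'])@np.array(p['attitude'])
    s=np.c_[v[:,0],-v[:,1]]/-v[:,2:3]
    s=s*(1+p['k1']*(s**2).sum(1,keepdims=True))
    return s*[p['fx'],p['fy']]+[p['cx'],p['cy']]
def masks(im):
    h=cv2.cvtColor(im,cv2.COLOR_BGR2HSV)
    yel=cv2.inRange(h,(18,150,120),(32,255,255))
    blue=cv2.inRange(h,(105,120,60),(125,255,255))
    return yel,blue
def blobs(m,amin=60):
    n,l,s,c=cv2.connectedComponentsWithStats(m)
    return [(i,s[i],c[i].round(1)) for i in range(1,n) if s[i][4]>amin],l
E
python3 - <<'E'
from h import *
from station import arm
for n in("scene","side"):
    p=arm.camera_params(n); im=cv2.imread(f"pics/a_{n}.png")
    y,b=masks(im)
    for nm,m,z in(("yel",y,.06),("blue",b,.015)):
        bl,l=blobs(m)
        for i,s,c in bl: 
            pts=np.argwhere(l==i)[:,::-1].astype(np.float32)
            bx=cv2.boxPoints(cv2.minAreaRect(pts))
            print(n,nm,s,c,plane(p,c,z)[0].round(3)); 
            if nm=="yel": print(plane(p,bx,.063).round(3)[:,:2].tolist())
E
```

```text
scene yel [262 207  57  13 604] [289.6 213. ] [0.526 0.056 0.06 ]
[[0.509, -0.009], [0.514, 0.126], [0.548, 0.121], [0.542, -0.011]]
scene blue [353 189  47  47 581] [376.9 210.8] [0.506 0.284 0.015]
scene blue [115 205  47  48 646] [136.7 226.1] [ 0.489 -0.317  0.015]
scene blue [  0 215   9  13  86] [  3.3 221.2] [ 0.436 -0.661  0.015]
scene blue [  0 228  19  25 298] [  7.8 239.3] [ 0.497 -0.634  0.015]
side yel [213  83   8  20  92] [216.6  93. ] [0.891 0.747 0.06 ]
[[0.947, 0.841], [0.967, 0.834], [0.838, 0.658], [0.82, 0.665]]
side yel [258 182  43  23 341] [278.7 193. ] [0.528 0.056 0.06 ]
[[0.511, 0.116], [0.545, 0.137], [0.538, -0.008], [0.506, -0.024]]
side blue [187 168  55  30 416] [206.1 185.5] [0.473 0.286 0.015]
side blue [ 359  254   67   60 1362] [388.3 290.5] [ 0.458 -0.327  0.015]
side blue [528 350  25  13 233] [539.9 355.7] [ 0.496 -0.634  0.015]
side blue [533 368  27  33 690] [546.7 383.3] [ 0.444 -0.668  0.015]
```

Run:
```python
from h import *
from station import arm
import json
R=np.array([[1,0,0],[0,-1,0],[0,0,-1.]])
def snap(name,pos):
    arm.goto(pos,R); arm.hold(0.15)
    p=arm.camera_params("wrist"); im=arm.grab_frame("wrist")
    cv2.imwrite(f"pics/{name}.png",im)
    json.dump({k:np.array(v).tolist() for k,v in p.items()},open(f"pics/{name}.json","w"))
    print(name,p['position'],arm.get_time())
snap("w_filter",[.51,.20,.22])
snap("w_clean",[.60,-.015,.24])
```

```text
w_filter [0.50986882 0.26697366 0.38302033] 2.1417
w_clean [0.59985377 0.05279837 0.403184  ] 3.275
```

View pics/w_filter.png

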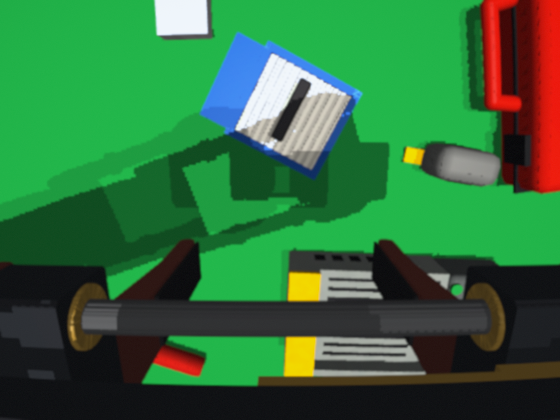

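View pics/w_clean.png

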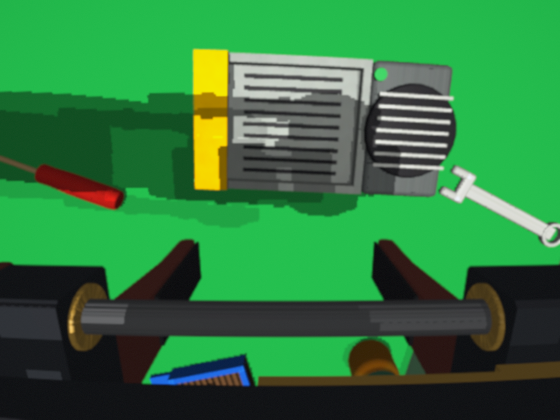

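Filter view: the tongue's end corners are at about (238,34) and (202,113), the body's far corners at (360,93) and (315,177), and the bar at (292,110). Cleaner view: the lip spans columns 193–228 and rows 49–190, and the fan end's corners are at about (452,67) and (435,195).

Run:
```python
from h import *
import json
def load(n):
    p=json.load(open(f"pics/{n}.json")); return {k:np.array(v) for k,v in p.items()},cv2.imread(f"pics/{n}.png")
p,im=load("w_filter")
hsv=cv2.cvtColor(im,cv2.COLOR_BGR2HSV)
blue=cv2.inRange(hsv,(105,110,50),(125,255,255)); blue[230:]=0
bl,l=blobs(blue,200); print([(s,c) for _,s,c in bl])
k=max(bl,key=lambda b:b[1][4])[0]
cs,_=cv2.findContours((l==k).astype(np.uint8),cv2.RETR_EXTERNAL,cv2.CHAIN_APPROX_NONE)
hull=cv2.convexHull(max(cs,key=cv2.contourArea))
ap=cv2.approxPolyDP(hull,4,True).reshape(-1,2); print("poly",ap.tolist())
for z in(.007,.024): print(z,plane(p,ap,z)[:,:2].round(4).tolist())
# bar: dark pixels inside hull
mk=np.zeros(im.shape[:2],np.uint8); cv2.fillConvexPoly(mk,hull,255); mk=cv2.erode(mk,np.ones((9,9)))
dark=cv2.inRange(hsv,(0,0,0),(180,255,45))&mk
bl,l=blobs(dark,50); k=max(bl,key=lambda b:b[1][4])[0]
pts=np.argwhere(l==k)[:,::-1].astype(np.float32)
r=cv2.minAreaRect(pts); bx=cv2.boxPoints(r); print("bar",r,)
b3=plane(p,bx,.06)[:,:2]; print(b3.round(4).tolist(), b3.mean(0), [np.linalg.norm(b3[i]-b3[(i+1)%4]).round(4) for i in range(4)])
p,im=load("w_clean")
hsv=cv2.cvtColor(im,cv2.COLOR_BGR2HSV)
y=cv2.inRange(hsv,(18,140,80),(34,255,255)); y[230:]=0
cs,_=cv2.findContours(y,cv2.RETR_EXTERNAL,cv2.CHAIN_APPROX_NONE); c=max(cs,key=cv2.contourArea)
bx=cv2.boxPoints(cv2.minAreaRect(c)); print("lip px",bx.round(1).tolist())
ap=cv2.approxPolyDP(cv2.convexHull(c),4,True).reshape(-1,2); print(ap.tolist())
for z in(.057,.063): print(z,plane(p,bx,z)[:,:2].round(4).tolist(),plane(p,ap,z)[:,:2].round(4).tolist())
big=cv2.resize(im[35:210,180:470],None,fx=2.7,fy=2.7,interpolation=cv2.INTER_CUBIC); cv2.imwrite("pics/z_clean.png",big)
```

```text
[(array([ 201,   34,  157,  145, 5304], dtype=int32), array([260.6,  93.5]))]
poly [[237, 34], [270, 42], [355, 91], [357, 99], [313, 178], [227, 134], [201, 113]]
0.007 [[0.4602, 0.3588], [0.4939, 0.3509], [0.5829, 0.3028], [0.5854, 0.2947], [0.5403, 0.2102], [0.4467, 0.2581], [0.4196, 0.2802]]
0.024 [[0.4625, 0.3546], [0.4946, 0.3471], [0.5796, 0.3012], [0.5819, 0.2934], [0.5389, 0.2128], [0.4496, 0.2585], [0.4237, 0.2796]]
bar ((286.726806640625, 116.81060791015625), (10.176139831542969, 47.44088363647461), 27.299570083618164)
[[0.4967, 0.2578], [0.5166, 0.2953], [0.5248, 0.2913], [0.505, 0.2536]] [0.51079859 0.27448311] [np.float64(0.0425), np.float64(0.0092), np.float64(0.0426), np.float64(0.0094)]
lip px [[193.0, 190.0], [193.0, 49.0], [228.0, 49.0], [228.0, 190.0]]
[[226, 50], [226, 189], [195, 189], [193, 51]]
0.057 [[0.5044, -0.0119], [0.5119, 0.1244], [0.5453, 0.124], [0.5407, -0.0119]] [[0.5434, 0.1231], [0.5387, -0.0108], [0.5066, -0.0108], [0.5118, 0.1226]]
0.063 [[0.5061, -0.0107], [0.5134, 0.1232], [0.5462, 0.1228], [0.5418, -0.0107]] [[0.5444, 0.1219], [0.5398, -0.0097], [0.5082, -0.0097], [0.5133, 0.1214]]
```

View pics/z_clean.png

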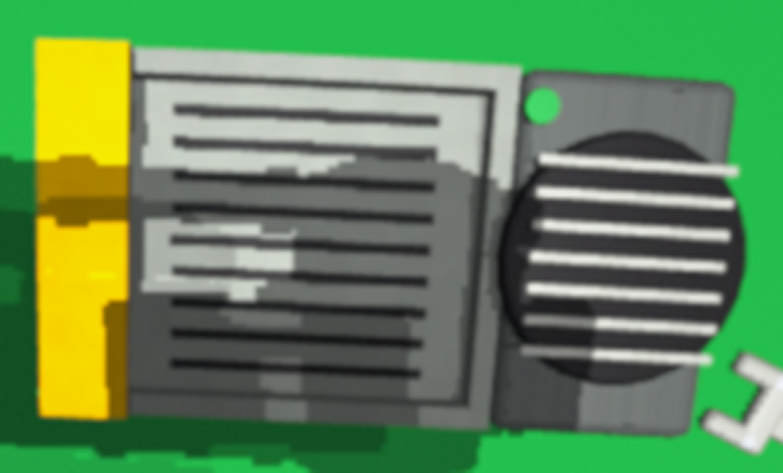

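Run:
```python
from h import *
import json
p={k:np.array(v) for k,v in json.load(open("pics/w_clean.json")).items()}
def P(z,*a): 
    uv=np.array(a)/2.7+[180,35]-0.3
    r=plane(p,uv,z)[:,:2]; d=r[-1]-r[0]; print(z,r.round(4).tolist(),np.degrees(np.arctan2(d[1],d[0])).round(2),np.linalg.norm(d).round(4))
print("strips");P(.035,(175,110),(438,121));P(.035,(172,364),(418,374))
P(.035,(175,208),(433,219))
print("outer wall");P(.053,(137,49),(520,67));P(.053,(131,412),(490,428))
print("endwall outer / inner");P(.053,(490,428),(520,67));P(.053,(467,404),(493,92))
print("lip free edge top, back");P(.063,(129,418),(131,40));P(.063,(39,416),(36,39))
print("fan far");P(.072,(687,435),(735,88))
```

```text
strips
0.035 [[0.558, 0.1029], [0.6575, 0.0992]] -2.13 0.0996
0.035 [[0.5545, 0.0065], [0.653, 0.0026]] -2.24 0.0985
0.035 [[0.5572, 0.0668], [0.6568, 0.0629]] -2.24 0.0997
outer wall
0.053 [[0.5469, 0.1213], [0.6836, 0.1158]] -2.29 0.1368
0.053 [[0.5404, -0.0098], [0.6791, -0.0158]] -2.5 0.1388
endwall outer / inner
0.053 [[0.6791, -0.0158], [0.6836, 0.1158]] 88.05 0.1317
0.053 [[0.6697, -0.0064], [0.6742, 0.1071]] 87.72 0.1137
lip free edge top, back
0.063 [[0.5413, -0.0102], [0.5464, 0.1223]] 87.76 0.1327
0.063 [[0.5073, -0.0095], [0.5135, 0.1231]] 87.36 0.1327
fan far
0.072 [[0.7487, -0.0144], [0.7542, 0.1074]] 87.41 0.1219
```

Measured sizes match the spec: outer width 131.7 against 132 mm, lip edge to end wall 137.7 against 138, tongue-to-end 136 plus mask erosion against 140. Cleaner origin is about (0.5966, 0.0536) at yaw -2.25°. Filter origin is about (0.500, 0.2875) at yaw -27.4°. Next I'll plan the path, check IK and grasp.

```bash
cat > plan.py <<'E'
from h import *
from scipy.spatial.transform import Rotation as Ro
CO=np.array([.5966,.0536,0]); CY=-2.25
FO=np.array([.500,.2875,0]); FY=-27.4
FLIP=np.diag([1.,-1,-1])
GZ=.028
def tool(o,Rf): return o+Rf@np.array([.015,0,GZ]), Rf@FLIP
def rf(yaw,tilt=0): return Ro.from_euler('ZY',[yaw,-tilt],degrees=True).as_matrix()
Rc=rf(CY)
def tip(x,h,tilt,s=0,dy=0):
    """tongue end underside at cleaner x, height h above floor, backed off s along filter axis"""
    Rf=rf(CY,tilt); t=CO+Rc@np.array([x,dy,.035+h])
    o=t+Rf@np.array([.070+s,0,0]); return tool(o,Rf)
E
python3 - <<'E'
from plan import *
from station import arm
gp,gR=tool(FO,rf(FY))
print(gp)
for nm,(a,b) in dict(g=(gp,gR),up=(gp+[0,0,.12],gR),hi=tip(-.073,.11,20,.05),pre=tip(-.073,.003,20,.05),ins=tip(-.073,.003,20),m=tip(-.073,.002,10),fl=tip(-.073,0,0),out=(tip(-.073,0,0)[0]+[0,0,.15],tip(-.073,0,0)[1])).items():
    q=arm.solve_ik(a,b); print(nm,np.round(a,3),None if q is None else np.round(q,2))
arm.goto(gp+[0,0,.09],gR)
arm.move_gripper(.06)
print(arm.servo_line(gp,rate=.12,guard=10), arm.get_position())
arm.move_gripper(0.0,squeeze=40)
print("w",arm.get_grip_width(),arm.get_position())
arm.servo_line(gp+[0,0,.13],rate=.15); arm.hold(.2)
print("w",arm.get_grip_width(),arm.get_wrist_force(),arm.get_torque(),arm.get_time())
for n in("scene","side"): cv2.imwrite(f"pics/b_{n}.png",arm.grab_frame(n))
E
```

```text
[0.51331723 0.280597   0.028     ]
g [0.513 0.281 0.028] [ 0.44  0.1   1.57 -0.    1.47  0.92]
up [0.513 0.281 0.148] [ 0.44  0.05  1.41 -0.    1.69  0.92]
hi [0.641 0.052 0.217] [ 0.04 -0.12  1.48 -0.03  1.43  0.08]
pre [0.641 0.052 0.11 ] [ 0.04 -0.1   1.65 -0.03  1.24  0.09]
ins [0.594 0.054 0.093] [ 0.05 -0.22  1.79 -0.03  1.22  0.1 ]
m [0.602 0.053 0.079] [ 0.04 -0.04  1.62 -0.01  1.38  0.08]
fl [0.609 0.053 0.063] [ 0.03  0.15  1.45 -0.    1.54  0.07]
out [0.609 0.053 0.213] [ 0.03  0.12  1.22 -0.    1.8   0.07]
False [0.51384308 0.28085482 0.0289699 ]
w 0.011884499966437178 [0.5133436  0.28056106 0.02799661]
w 0.011840662147914356 [-0.01962087 -0.54090425 -2.47510229] [-0.06454385  0.13734905 -0.024171  ] 8.075
```

Run:
```python
from h import *
a=cv2.imread("pics/b_scene.png")[100:300,220:480]; b=cv2.imread("pics/b_side.png")[80:260,140:400]
cv2.imwrite("pics/b_zoom.png",np.vstack([cv2.resize(a,(390,300)),cv2.resize(b,(390,270))]))
```

```text
(no output)
```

View pics/b_zoom.png

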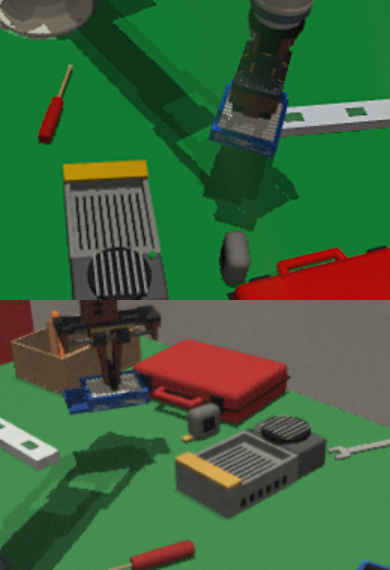

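The filter is held level, with a grip width of 11.8 mm against a 12 mm bar. Next I'll move it tilted above the bay and compare its predicted corners with the pictures.

Run:
```python
from plan import *
from station import arm
a,b=tip(-.073,.10,20,.05); arm.goto(a,b)
a,b=tip(-.073,.004,20,.045); arm.servo_line(a,rate=.12,attitude=b); arm.hold(.2)
print(arm.get_position()-a,arm.get_wrist_force(),arm.get_time())
R=arm.get_orientation(); Rf=R@FLIP; o=arm.get_position()-Rf@[.015,0,GZ]
pts=o+np.array([[-.07,.046,0.007],[-.07,-.046,.007],[-.07,-.046,0],[.07,-.05,.024],[.07,.05,.024],[.07,.05,0],[-.036,-.05,.024],[-.036,.05,.024]])@Rf.T
lip=CO+np.array([[-.053,.066,.063],[-.053,-.066,.063],[.085,.066,.053],[.085,-.066,.053]])@Rc.T
out=[]
for n,(x,y,w,h) in dict(scene=(230,170,140,160),side=(210,100,160,140)).items():
    im=arm.grab_frame(n); p=arm.camera_params(n); cv2.imwrite(f"pics/c_{n}.png",im)
    f=4 if n=="scene" else 4
    c=cv2.resize(im[y:y+h,x:x+w],None,fx=3,fy=3,interpolation=cv2.INTER_CUBIC)
    for P,col in((pts,(255,0,255)),(lip,(0,0,255))):
        for u in proj(p,P): cv2.circle(c,tuple(int(v) for v in ((u-[x,y]+.5)*3)),4,col,1)
    out.append(cv2.resize(c,(390,int(390*c.shape[0]/c.shape[1]))))
h=max(o.shape[0] for o in out); out=[cv2.copyMakeBorder(o,0,h-o.shape[0],0,0,cv2.BORDER_CONSTANT) for o in out]
cv2.imwrite("pics/c_zoom.png",np.hstack(out))
```

```text
[5.59492892e-04 1.08915308e-05 1.30396759e-03] [ 0.77962645  0.29131913 -2.60881364] 10.3667
```

View pics/c_zoom.png

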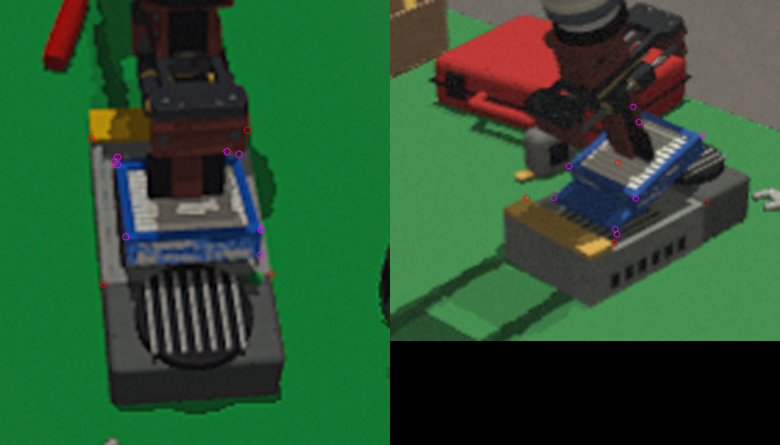

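Run:
```python
from plan import *
from station import arm
R=arm.get_orientation(); Rf=R@FLIP; o=arm.get_position()-Rf@[.015,0,GZ]
pts=o+np.array([[.07,-.05,.024],[.07,.05,.024],[-.036,-.05,.024],[-.036,.05,.024],[-.07,-.046,.007],[-.07,.046,.007]])@Rf.T
out=[]
for n,(x,y,w,h) in dict(scene=(260,210,70,60),side=(255,135,80,68)).items():
    p=arm.camera_params(n); im=cv2.imread(f"pics/c_{n}.png")
    c=cv2.resize(im[y:y+h,x:x+w],(390,int(390*h/w)),interpolation=cv2.INTER_NEAREST); k=390/w
    for u in proj(p,pts): cv2.circle(c,tuple(int(v) for v in ((u-[x,y]+.5)*k)),5,(255,0,255),1)
    out.append(c[:330])
cv2.imwrite("pics/c_zoom2.png",np.hstack(out))
```

```text
(no output)
```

View pics/c_zoom2.png

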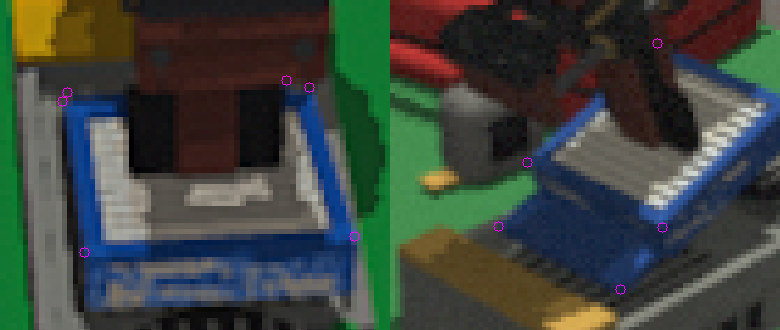

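The predictions agree with both pictures to within about 1 px: body corners at (84,252) and (354,237) in the scene crop, tongue corner at (620,289) in the side crop. The tongue is in front of the lip, just above the floor. Next I'll slide it under.

Run:
```python
from plan import *
from station import arm
a,b=tip(-.073,.003,20,0); g=arm.servo_line(a,rate=.05,attitude=b,guard=12); arm.hold(.2)
print(g,(arm.get_position()-a).round(4),arm.get_wrist_force(),arm.get_time())
out=[]
for n,(x,y,w,h) in dict(scene=(250,190,90,80),side=(240,120,110,97)).items():
    im=arm.grab_frame(n); cv2.imwrite(f"pics/d_{n}.png",im)
    out.append(cv2.resize(im[y:y+h,x:x+w],(390,int(390*h/w)),interpolation=cv2.INTER_CUBIC)[:340])
cv2.imwrite("pics/d_zoom.png",np.hstack(out))
```

```text
False [ 0.0002 -0.      0.0001] [-0.38118134 -0.05342566 -2.55413829] 11.725
```

View pics/d_zoom.png

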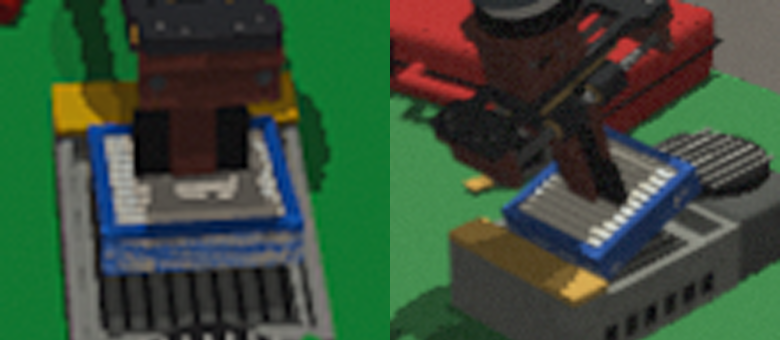

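The tongue is under the lip, with the body just in front of it at about (195,125) in the scene crop, the far end raised and no contact force. Next I'll swing it down in small steps.

Run:
```python
from plan import *
from station import arm
f0=arm.get_wrist_force()
for t,h in((16,.003),(12,.003),(8,.0025),(4,.002),(0,.0015)):
    a,b=tip(-.073,h,t); g=arm.servo_line(a,rate=.05,attitude=b,guard=10)
    print(t,g,(arm.get_wrist_force()-f0).round(2),(arm.get_position()-a).round(4))
    if g: break
```

```text
16 False [-0.23 -0.35 -0.84] [ 0.0005 -0.0001 -0.0002]
12 False [-0.81  0.16  0.13] [ 0.0002 -0.     -0.0003]
8 False [-0.6   1.05  0.41] [ 0.0001 -0.     -0.0002]
4 False [-0.51 -0.4  -0.18] [ 0.0001  0.     -0.0003]
0 False [ 0.21  0.75 -0.  ] [ 0.     -0.     -0.0003]
```

Run:
```python
from plan import *
from station import arm
a,b=tip(-.073,-.005,0)
g=arm.servo_line(a,rate=.015,attitude=b,guard=6); p=arm.get_position()
print(g,"floor h",(p[2]-GZ-.035).round(4),arm.get_wrist_force(),arm.get_time())
w0=arm.get_grip_width()
arm.move_gripper(.035); arm.hold(.2)
print(arm.get_grip_width(),arm.get_wrist_force())
p=arm.get_position(); arm.servo_line(p+[0,0,.11],rate=.15)
q=CO+Rc@np.array([0,-.07,.24])
arm.goto(q,Rc@FLIP); arm.hold(.2)
pp=arm.camera_params("wrist"); im=arm.grab_frame("wrist"); cv2.imwrite("pics/e_wrist.png",im)
import json; json.dump({k:np.array(v).tolist() for k,v in pp.items()},open("pics/e_wrist.json","w"))
out=[]
for n,(x,y,wd,h) in dict(side=(240,120,110,97)).items():
    im2=arm.grab_frame(n); cv2.imwrite(f"pics/e_{n}.png",im2)
    out.append(cv2.resize(im2[y:y+h,x:x+wd],(390,340),interpolation=cv2.INTER_CUBIC))
out.append(cv2.resize(im[0:230,130:480],(400,263),interpolation=cv2.INTER_CUBIC)); out[1]=cv2.copyMakeBorder(out[1],0,340-263,0,0,cv2.BORDER_CONSTANT)
cv2.imwrite("pics/e_zoom.png",np.hstack(out)); print(arm.get_time())
```

```text
True floor h -0.0 [1.56959612 0.47510568 4.97539077] 13.5167
0.035042398522513354 [ 0.14004023 -0.11581309  0.41012266]
15.95
```

View pics/e_zoom.png

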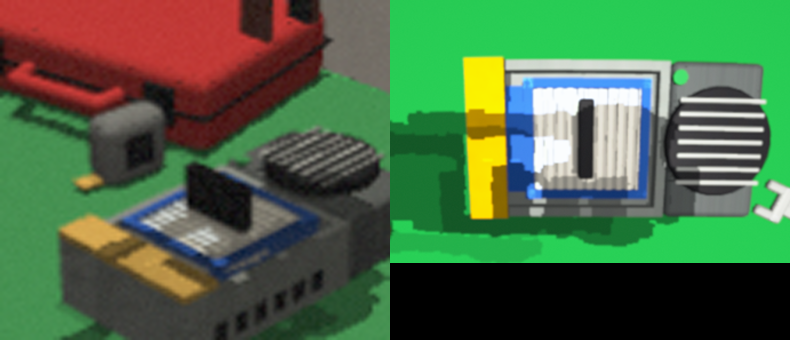

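View pics/e_wrist.png

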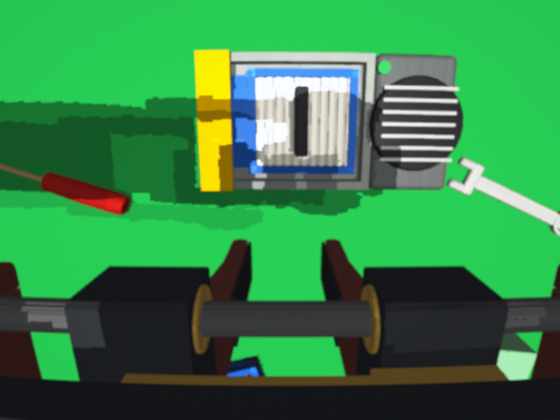

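Run:
```python
from plan import *
import json
from station import arm
p={k:np.array(v) for k,v in json.load(open("pics/e_wrist.json")).items()}; im=cv2.imread("pics/e_wrist.png")
hsv=cv2.cvtColor(im,cv2.COLOR_BGR2HSV); b=cv2.inRange(hsv,(100,110,50),(125,255,255)); b[230:]=0
bl,l=blobs(b,100)
pts=np.argwhere(np.isin(l,[i for i,_,_ in bl]))[:,::-1].astype(np.float32)
bx=cv2.boxPoints(cv2.minAreaRect(pts)); print(((plane(p,bx,.059)-CO)@Rc)[:,:2].round(4).tolist())
arm.job_done(); print(arm.get_time())
```

```text
[[-0.0525, 0.0505], [0.0674, 0.0507], [0.0719, -0.0501], [-0.0558, -0.0503]]
the job is handed in; nothing more can be done
the job is handed in; nothing more can be done
```

The clean filter is in the bay with its tongue under the yellow lip, lying flat on the floor, and I have handed the job in at about 16 s of robot time.

I gripped the bar, tilted the filter 20° and slid the tongue in under the lip with no contact force. I then swung it down in small steps to flat, lowered it until the 6 N guard tripped, let go and backed away.

**Height:** contact came at the expected floor height, within 0.1 mm.

**Position:** in the last wrist picture the visible filter is centred across the bay, at y ±50 mm. It runs from the lip edge at about x = -54 mm to about x = +67 to +72 mm, where I expected +67. The 5 mm spread at that end is probably noise in fitting a box around the blue mask. Both readings are inside the wall at +77.

**Still free:** after release the wrist force was about 0.4 N, and the side picture shows the filter flat in the bay.

I did not touch the clogged filter. No check failed.

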